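# Find the concealed battery-door release of the instrument case

### The job

The grey instrument case on the records table has four shallow square recesses in its top panel that look alike; one of them hides the release of the battery door. Feel the recesses with your fingertips to find the one that gives, push it fully home so that the battery door stands open, and take your hand away. Do not touch the battery door itself, pick nothing up, and leave the things on and around the case where they are.

Things in the scene. Friction and masses are not known exactly. Their poses are not given: they have to be found in the camera images.
- case: flat grey instrument case, 220 (x) x 320 (y) x 90 mm high, standing flat and immovable on the table. Origin at the centre of its underside, z up; its top panel is the plane z = 90 mm. The panel has four identical square recesses near its corners (points recess_a to recess_d) and the battery door in the middle of the +x side. Its -x side carries the carrying handle and faces roughly to the robot
- recess_a (a point): centre of one of the four recesses, at panel height (case frame x -50, y 105, z 90 mm). A square well 52 x 52 mm, sides along the case's x and y; its floor is a dark flat 50 mm pad 3 mm below the panel. Three of the four pads are solid; the fourth, not always in the same well, is the battery-door release and sinks when pressed
- recess_b (a point): centre of one of the four recesses, at panel height (case frame x -50, y -105, z 90 mm). A square well 52 x 52 mm, sides along the case's x and y; its floor is a dark flat 50 mm pad 3 mm below the panel. Three of the four pads are solid; the fourth, not always in the same well, is the battery-door release and sinks when pressed
- recess_c (a point): centre of one of the four recesses, at panel height (case frame x 50, y 105, z 90 mm). A square well 52 x 52 mm, sides along the case's x and y; its floor is a dark flat 50 mm pad 3 mm below the panel. Three of the four pads are solid; the fourth, not always in the same well, is the battery-door release and sinks when pressed
- recess_d (a point): centre of one of the four recesses, at panel height (case frame x 50, y -105, z 90 mm). A square well 52 x 52 mm, sides along the case's x and y; its floor is a dark flat 50 mm pad 3 mm below the panel. Three of the four pads are solid; the fourth, not always in the same well, is the battery-door release and sinks when pressed
- release (a joint): how far the release pad has sunk below its rest place, in m: 0 untouched, 0.008 fully home on its stop. It takes about 5 N to move and stays where it is pushed (no spring back); its top is then 11 mm below the panel. Which of the four wells it lies in is not told and must be felt
- battery_door (a joint): opening angle of the battery door in rad: 0 shut and flush, 0.6 fully open. The door is a plate 58 (x) x 88 (y) x 4 mm in the panel, hinged along its +x edge (case frame x = 89 mm, y = 0, z = 90 mm); it covers x 31 to 89, y -44 to 44 mm. A linkage raises it in step with the release (75 rad per m of travel), so that its -x edge stands 33 mm above the panel when open; the release holds it there
- weight: brass paperweight, a low round button shape 36 mm across and 25 mm high, standing on the panel of the case between the near two recesses; origin at the centre of its underside
- brush: flat conservation brush 170 mm long lying beside the case; origin under its middle
- eraser: white block eraser 50 x 24 x 14 mm lying in front of the case; origin at the centre of its underside
- tape: reel of brown tape, 84 mm across and 24 mm high, lying flat on the table beside the case; origin at the centre of its underside
- jar: amber glass jar, 64 mm across and 85 mm high, beyond the case; origin at the centre of its underside
- tub: clear open plastic tub 130 x 170 x 100 mm high beyond the case; origin at the centre of its underside
- carton: closed cardboard carton 100 x 140 x 70 mm high near the far right corner of the case; origin at the centre of its underside

How it is judged:
By the outcome, as a careful person would: the job done as asked, in the order asked, and still so for the second after the job is handed in, with the robot touching nothing.
It also fails if it takes over 48 s, if anything falls off the work surface, if the arm or the gripper's body presses on something with over 40 N, if the wrist force passes 120 N, or if a joint passes its speed limit or range.

### The arm

A 7-joint arm with a two-finger parallel gripper is mounted at the origin on the work surface. World frame = base frame: x ahead of the robot, y to its left, z up, the work surface at z = 0. Lengths are in m, angles in degrees, forces in N, time in s.
With the tool pointing down it reaches from about 0.425 to 0.875 m from the base axis. Payload 4.7 kg.
Tool frame: the origin (TCP) lies on the centre line of the jaws, within the pads' length; the fingertips stand 8 mm ahead of it and the grasp point (between the pads) lies 11 mm behind it; z points along the fingers, y is the direction in which the jaws open and shut (so a half turn about z gives the same grasp; the last joint's range is limited). The gripper opens to 87 mm and grips with 3 to 60 N. Pads are 19 mm wide; open, the fingers measure 117 mm over their backs; the gripper's body (75 mm by 190 mm) begins 51 mm behind the grasp point.
Start: joints at [72.943, 18.392, -4.016, 83.108, 1.295, 78.541, -3.26], TCP at [0.199, -0.619, 0.231] pointing down, gripper open.
Joint ranges: [-163.93, 163.93], [-17.29, 119.83], [-79.2, 71.16], [3.27, 140.29], [-89.18, 269.18], [5.43, 117.66], [-154.24, 154.24]. Speed limits (degrees/s): [147.25, 147.25, 180, 180, 180, 180, 180].

### API

Orientations are given as [roll, pitch, yaw] about the fixed x, y, z axes, in that order (R = Rz(yaw) Ry(pitch) Rx(roll)).
In Python, from cell import env gives the robot as it stands. The module is installed in compiled form; this text tells all that it offers.
- The arm moves only by the tool move_arm, never from a script. Its argument "steps" is a list of rows, each a list of 2 entries, a list of its own where there are three numbers: the shift along the tool's x, y, z in m, then the turn about the tool's z in rad. A call has 1 to 20 rows; each row is the pose to reach, as a shift and turn from the pose commanded when the call began, along the tool's axes at that moment; what a row does not reach only later rows make up. A row lasts 1/8 s, in which the tool goes at most 62.5 mm and 10.7 degrees, less where a joint would pass 70% of its speed; a pose out of reach is approached as far as the arm can. A call with a gripper value outside its range is refused whole. "hand" is the closure, from -1 (fully open) to 1 (shut), set as the call begins (left out, the last holds). The fingers move at their own pace and stop on an object; "squeeze" is the grip in N (left out, the last holds). Time passes only in rows, so rows that repeat a pose let the fingers close. It gives the time, the measured TCP pose, the force and the opening at its end, in the units of the state.
- env.get_obs(): the state, without advancing time (a new reading comes with each control period).
- env.read_camera(name): name is "scene" or "top" or "wrist"; returns (picture, depth): 480x640x3 uint8, red, green, blue; 480x640 float32, m along the optical axis (not along the pixel's ray), 0 where there is no reading.
- env.calibration(name): a dict with "intrinsics" (3x3 intrinsics, pixels), "position" and "orientation" of the camera in the world; the wrist camera has in their place "mount" (4x4, takes a point from camera to tool coordinates, whose origin is the TCP and whose axes are the flange's). Camera axes: x right, y up, looking along -z (the intrinsics and any distortion apply to the point x, -y, -z); pixel columns grow to the right and rows downward; lengths in m; the calibration is good to about 2 mm. The wrist camera is an equidistant fisheye: a pixel r from the principal point sees the ray r / f radians off the axis. A picture is of the moment at which its call begins: read the wrist's pose just before it. calibration takes no time and is no camera call.
- env.sign_off(): hands the job in, once; it reports no verdict.
Trained networks look in the newest picture that a camera, given by its name, has taken for a name from the list of things; names that differ only in an ending like _2 or _b are one class to them, and where a whole thing is asked for, a point or a joint stands for the part that bears it (a point fixed in the world has none). Each returns a list of dicts, best first, with "conf" (0 to 1); they miss things now and then, are a little off and sometimes report something else, mostly with a low value. They report only what shows in the picture. A call takes as long as a camera call.
- env.cut_out(camera, query): "region" (480x640 bool, what is visible of it) and "uv" ([column, row] in pixels, amid what is visible of it).
The state is a dict: "time_s": time; "qpos": joint angles; "joint_velocities": joint speeds; "effort": joint torques, N m; "tool_pos": TCP position; "tool_rot": TCP orientation; "force": force on the tool from outside, world axes, zero at the start; "wrist_torque": the same for the moment, N m; "grip_width": finger opening in m.
Only numpy, scipy, OpenCV 4.12 (cv2) and the standard library are available. Lean on these libraries where they do the work, as an engineer would, in place of code of your own. Each camera call takes 0.05 s, during which the arm holds its last target. There are 200 camera calls.

## Working session

There is one attempt and no reset: what is moved stays moved. The work goes in short steps, Python scripts to look and compute and a tool call to move; the robot and the scene stay as the last step left them, time stands still between calls to the robot, and variables do not carry over. Pictures are saved under pics/ and viewed, about 8 in all and at most 12, crops included, and the job is handed in when it is done.

Besides the shell and the picture viewer there is one more tool, called after "Call:" as name(argument=value, ...), one argument or row to a line, values as JSON. move_arm: Moves the arm, as the interface text tells. Its arguments: {"type":"object","properties":{"steps":{"type":"array"},"hand":{"type":"number"},"squeeze":{"type":"number"}},"required":["steps"]}

```bash
mkdir -p pics; cat > h.py <<'E'
import numpy as np, cv2
from cell import env
from scipy.spatial.transform import Rotation as R
def cam(n):
    c=env.calibration(n); K=np.array(c["intrinsics"]); p=np.array(c["position"]); o=np.array(c["orientation"])
    M=o if o.shape==(3,3) else (R.from_euler('xyz',o,degrees=True).as_matrix() if o.shape==(3,) else R.from_quat(o).as_matrix())
    return K,p,M
def cloud(n,d):
    K,p,M=cam(n); v,u=np.mgrid[:480,:640]
    P=np.stack([(u-K[0,2])/K[0,0]*d,-(v-K[1,2])/K[1,1]*d,-d],-1)
    return P@M.T+p
def proj(n,X):
    K,p,M=cam(n); c=(np.asarray(X)-p)@M; return np.stack([K[0,0]*c[...,0]/-c[...,2]+K[0,2],-K[1,1]*c[...,1]/-c[...,2]+K[1,2]],-1)
E
python3 - <<'E'
from h import *
for n in("top","scene"):
    print(env.calibration(n))
    im,d=env.read_camera(n); cv2.imwrite(f"pics/{n}0.png",im[...,::-1]); np.save(n+"_d.npy",d)
    P=cloud(n,d)
    for q in("case","weight","recess_a","battery_door","jar","tub","carton","tape","brush","eraser"):
        for r in env.cut_out(n,q)[:4]:
            m=r["region"]&(d>0); print(n,q,round(r["conf"],2),np.round(r["uv"]),m.sum(),np.round(np.median(P[m],0),3) if m.any() else '')
            if q=="case" and r["conf"]>.5: np.save(n+"_case.npy",r["region"])
o=env.get_obs(); print(o)
E
```

```text
{'intrinsics': array([[469.25142332,   0.        , 314.87138041],
       [  0.        , 469.25142332, 239.53487168],
       [  0.        ,   0.        ,   1.        ]]), 'position': array([ 0.45129655, -0.00741857,  0.95473191]), 'orientation': array([ 10.39189099,   0.95128559, -89.23275276])}
top case 0.86 [356. 291.] 18258 [ 0.515 -0.074  0.089]
top weight 0.67 [362. 314.] 308 [ 0.476 -0.078  0.113]
top recess_a 0.58 [364. 294.] 17730 [ 0.515 -0.075  0.089]
top recess_a 0.26 [464. 181.] 4376 [ 0.732 -0.284  0.069]
top battery_door 0.97 [347. 258.] 1486 [ 0.577 -0.055  0.089]
top jar 0.63 [243. 157.] 1155 [0.777 0.148 0.082]
top tub 0.83 [324. 150.] 7015 [ 0.813 -0.007  0.012]
top carton 0.87 [464. 181.] 4423 [ 0.732 -0.283  0.069]
top tape 0.93 [466. 253.] 933 [ 0.598 -0.277  0.023]
top tape 0.64 [361. 290.] 17694 [ 0.516 -0.074  0.089]
top brush 0.57 [246. 301.] 1326 [0.497 0.144 0.018]
top eraser 0.69 [390. 367.] 312 [ 0.372 -0.14   0.013]
{'intrinsics': array([[443.24863798,   0.        , 318.52244036],
       [  0.        , 443.24863798, 234.53017031],
       [  0.        ,   
[... 696 characters left out ...]
04 0.148 0.018]
{'time_s': 1.1, 'qpos': array([72.94373822, 18.39201909, -4.01503463, 83.10867526,  1.29471406,
       78.54173562, -3.26063699]), 'joint_velocities': array([ 0.08577475,  0.04450616, -0.10387854,  0.03981288, -0.02025237,
       -0.03506196, -0.07353303]), 'effort': array([-2.78664857e-04, -4.91103244e+01, -4.03283816e-01, -3.12773252e+01,
       -6.36051572e-02,  3.36219615e-02,  3.33064997e-05]), 'tool_pos': array([ 0.19935888, -0.61867894,  0.23057543]), 'tool_rot': array([1.79997315e+02, 2.89142084e-03, 1.78633780e+01]), 'force': array([0.34368693, 0.13167911, 0.81710993]), 'wrist_torque': array([ 0.02861286,  0.0204677 , -0.02177775]), 'grip_width': 0.08692039824035243}
```

```bash
python3 - <<'E'
from h import *
door={'top':(.577,-.055),'scene':(.578,-.054)}
res={}
for n in("top","scene"):
    d=np.load(n+"_d.npy"); m=np.load(n+"_case.npy"); P=cloud(n,d)
    k=m&(d>0)&(abs(P[...,2]-.09)<.008); k=cv2.morphologyEx(k.astype(np.uint8),cv2.MORPH_OPEN,np.ones((3,3)))>0
    q=P[k]; (c,s,a)=cv2.minAreaRect((q[:,:2]*1000).astype(np.float32)); print(n,c,s,a,len(q),np.median(q[:,2]))
    # case x axis: from centre to door, 60 mm
    v=np.array(door[n])*1000-c; print('door vec',v,np.degrees(np.arctan2(v[1],v[0])))
    res[n]=(c,a,s)
im=cv2.imread("pics/top0.png")
c,a,s=res["top"]; v=np.array(door["top"])*1000-c; y0=np.degrees(np.arctan2(v[1],v[0]))
y=min([a,a-90,a-180,a+90],key=lambda t:abs(t-y0)); print("yaw",y)
Rz=R.from_euler('z',y,degrees=True).as_matrix()
W=lambda p:(np.array(p)/1000)@Rz.T+[c[0]/1000,c[1]/1000,0]
big=cv2.resize(im,None,fx=3,fy=3,interpolation=cv2.INTER_CUBIC)
def poly(p,col):
    t=proj("top",W(p)); cv2.polylines(big,[np.round((t+.5)*3).astype(np.int32)],True,col,1)
sq=lambda x,y,hx,hy,z:[[x-hx,y-hy,z],[x+hx,y-hy,z],[x+hx,y+hy,z],[x-hx,y+hy,z]]
poly(sq(0,0,110,160,90),(0,0,255)); poly(sq(60,0,29,44,90),(255,0,0))
for x,yy in((-50,105),(-50,-105),(50,105),(50,-105)): poly(sq(x,yy,26,26,90),(0,255,0)); print(W([x,yy,90]))
x0,y0=np.round(proj("top",W([0,0,90]))*3).astype(int)
cv2.imwrite("pics/fit.png",big[y0-300:y0+300,x0-400:x0+400])
E
```

```text
top (519.9586791992188, -73.5281982421875) (220.4803924560547, 321.2084045410156) 17.63567543029785 17194 0.08941341073286285
door vec [57.0413208  18.52819824] 17.99486623005937
scene (518.895751953125, -74.146484375) (224.9327392578125, 322.10797119140625) 17.565093994140625 9194 0.09077874041051287
door vec [59.10424805 20.14648438] 18.82237285161828
yaw 17.63567543029785
[0.44049742 0.01138887 0.09      ]
[ 0.50411972 -0.1887416   0.09      ]
[0.53579764 0.0416852  0.09      ]
[ 0.59941994 -0.15844526  0.09      ]
```

View pics/fit.png

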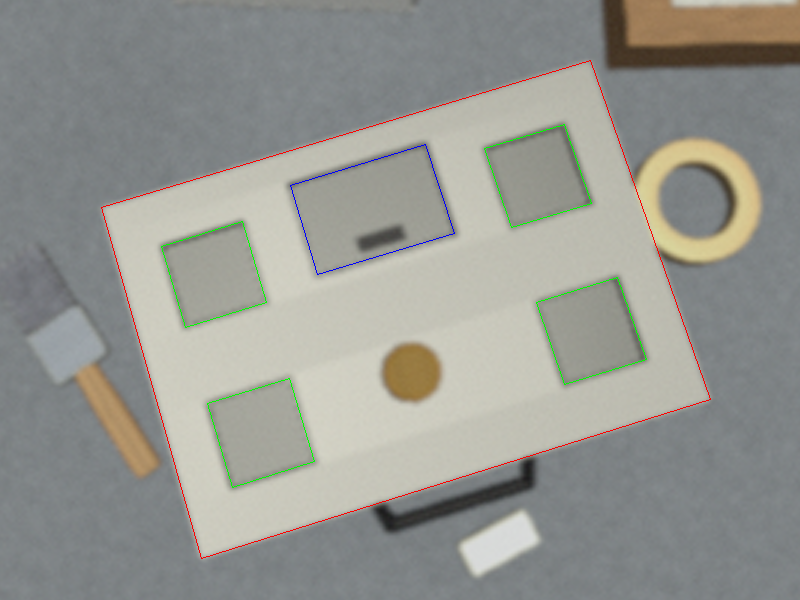

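View pics/scene0.png

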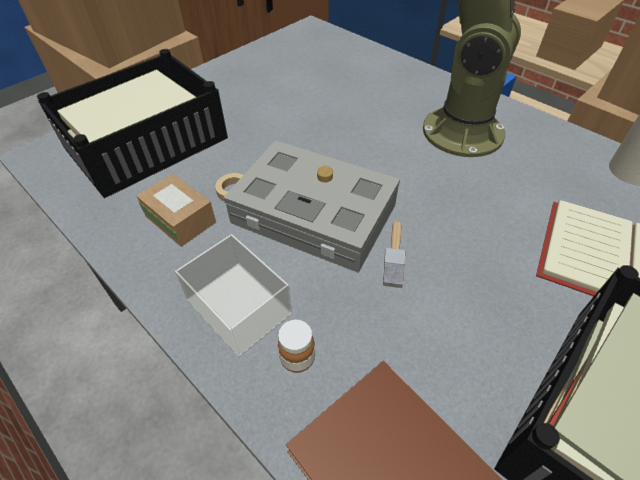

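The fitted outline matches the picture: the case is at (0.520, -0.0735) with yaw 17.6°, and the recesses are at about pixels (213,275), (260,433), (538,175) and (592,330) in the crop. The scene view shows nothing tall over the recesses. I'll shut the fingers and go to recess_b first.

Call:
move_arm(
  steps=[
    [[0.04,-0.03,0],0],
    [[0.085,-0.064,0],0],
    [[0.13,-0.097,0],0],
    [[0.175,-0.131,0],0],
    [[0.22,-0.165,0],0],
    [[0.265,-0.198,0],0],
    [[0.31,-0.232,0],0],
    [[0.355,-0.266,0],0],
    [[0.395,-0.296,0],0],
    [[0.422,-0.316,0.02],0],
    [[0.422,-0.316,0.06],0],
    [[0.422,-0.316,0.1],0],
    [[0.422,-0.316,0.115],0],
    [[0.422,-0.316,0.12],0],
    [[0.422,-0.316,0.12],0],
  ],
  hand=1,
  squeeze=10,
)

```text
time_s: 2.98
tool_pos: [0.5049, -0.1889, 0.1117]
tool_rot: [179.9, -0.1, 17.9]
force: [0.7, 0.1, 1.1]
grip_width: 0.0005
```

Call:
move_arm(
  steps=[
    [[0,0,0.006],0],
    [[0,0,0.011],0],
    [[0,0,0.014],0],
    [[0,0,0.016],0],
    [[0,0,0.0175],0],
    [[0,0,0.0175],0],
  ],
)

```text
time_s: 3.72
tool_pos: [0.504, -0.1885, 0.0954]
tool_rot: [180.0, 0.1, 17.9]
force: [-7.1, 2.5, 14.9]
grip_width: 0.0007
```

Solid: it holds 15 N at pad level. Next is recess_d.

Call:
move_arm(
  steps=[
    [[0,0,-0.02],0],
    [[0,0,-0.04],0],
    [[0.04,0,-0.045],0],
    [[0.08,0,-0.045],0],
    [[0.1,0,-0.04],0],
    [[0.1,0,-0.025],0],
    [[0.1,0,-0.012],0],
    [[0.1,0,-0.006],0],
    [[0.1,0,-0.003],0],
    [[0.1,0,-0.0015],0],
    [[0.1,0,0],0],
    [[0.1,0,0],0],
  ],
)

```text
time_s: 5.22
tool_pos: [0.5986, -0.1584, 0.0955]
tool_rot: [179.9, 0.1, 17.8]
force: [-7.6, 0.8, 10.9]
grip_width: 0.0006
```

Solid too. Next is recess_c, crossing high over the door.

Call:
move_arm(
  steps=[
    [[0,0,-0.025],0],
    [[0,0,-0.055],0],
    [[0,-0.04,-0.06],0],
    [[0,-0.09,-0.06],0],
    [[0,-0.14,-0.06],0],
    [[0,-0.19,-0.06],0],
    [[0,-0.21,-0.05],0],
    [[0,-0.21,-0.025],0],
    [[0,-0.21,-0.012],0],
    [[0,-0.21,-0.006],0],
    [[0,-0.21,-0.003],0],
    [[0,-0.21,-0.0015],0],
    [[0,-0.21,0],0],
    [[0,-0.21,0],0],
  ],
)

```text
time_s: 6.98
tool_pos: [0.5352, 0.0418, 0.0936]
tool_rot: [180.0, -0.0, 17.9]
force: [-2.2, -0.1, 3.8]
grip_width: 0.0004
```

It's giving: 4 N and below pad level. I'll press it home.

Call:
move_arm(
  steps=[
    [[0,0,0.002],0],
    [[0,0,0.004],0],
    [[0,0,0.006],0],
    [[0,0,0.0075],0],
    [[0,0,0.009],0],
    [[0,0,0.0095],0],
    [[0,0,0.0095],0],
  ],
)

```text
time_s: 7.85
tool_pos: [0.5354, 0.0419, 0.0869]
tool_rot: [179.9, 0.0, 17.9]
force: [-9.9, -3.6, 27.7]
grip_width: 0.0
```

On the stop: z has dropped 8 mm and the force is up to 28 N. I'll lift straight up and clear.

Call:
move_arm(
  steps=[
    [[0,0,-0.01],0],
    [[0,0,-0.03],0],
    [[0,0,-0.07],0],
    [[0,0,-0.11],0],
    [[0,0,-0.15],0],
    [[-0.05,-0.05,-0.17],0],
    [[-0.09,-0.1,-0.17],0],
    [[-0.09,-0.15,-0.17],0],
    [[-0.09,-0.15,-0.17],0],
    [[-0.09,-0.15,-0.17],0],
  ],
)

```text
time_s: 9.1
tool_pos: [0.4032, 0.157, 0.2531]
tool_rot: [180.0, 0.0, 17.9]
force: [-0.1, -0.5, -0.3]
grip_width: 0.0004
```

```bash
python3 - <<'E'
from h import *
im,d=env.read_camera("scene"); cv2.imwrite("pics/scene1.png",im[...,::-1])
P=cloud("scene",d); D0=np.load("scene_d.npy")
c=np.array([.520,-.0735,0]); Rz=R.from_euler('z',17.64,degrees=True).as_matrix()
Q=(P-c)@Rz*1000
def zz(x,y,r=5):
    m=(d>0)&(abs(Q[...,0]-x)<r)&(abs(Q[...,1]-y)<r)&(Q[...,2]<140); return m.sum(),np.round(np.median(Q[m][:,2]),1) if m.any() else None
print("door at x=40,60,80:",[zz(x,0) for x in(35,40,60,80)])
print("pads a b c d:",[zz(x,y,12) for x,y in((-50,105),(-50,-105),(50,105),(50,-105))])
for q in("weight","brush","tape","jar","tub","carton"):
    for r in env.cut_out("scene",q)[:1]:
        m=r["region"]&(d>0); print(q,round(r["conf"],2),np.round(r["uv"]),np.round(np.median(P[m],0),3))
o=env.get_obs(); print(o["time_s"],o["tool_pos"],o["force"])
E
```

```text
door at x=40,60,80: [(np.int64(0), None), (np.int64(11), np.float64(122.4)), (np.int64(26), np.float64(109.8)), (np.int64(26), np.float64(97.0))]
pads a b c d: [(np.int64(80), np.float64(88.0)), (np.int64(73), np.float64(88.0)), (np.int64(100), np.float64(79.9)), (np.int64(79), np.float64(88.0))]
weight 0.52 [322. 175.] [ 0.484 -0.072  0.111]
brush 0.73 [395. 263.] [0.507 0.15  0.019]
tape 0.59 [226. 184.] [ 0.599 -0.297  0.024]
jar 0.93 [294. 346.] [0.798 0.163 0.082]
tub 0.65 [239. 294.] [ 0.791 -0.019  0.04 ]
carton 0.91 [178. 210.] [ 0.749 -0.26   0.07 ]
9.45 [0.40345651 0.15671884 0.25328075] [-0.56179823 -0.88574307 -0.02537247]
```

View pics/scene1.png

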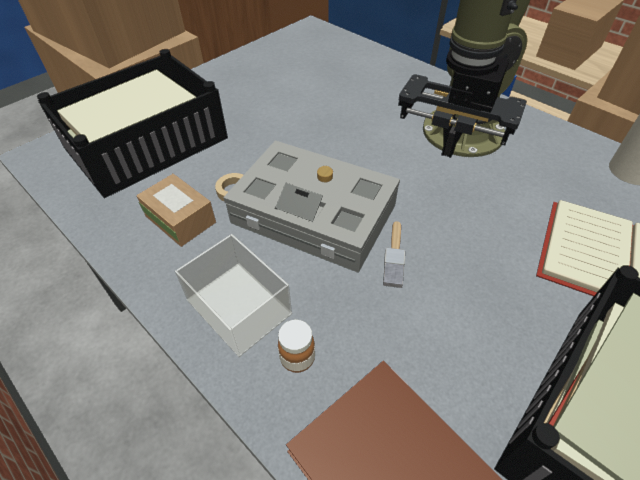

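The picture shows the door standing open at (300,200), the pad in recess_c (347,220) sunk, the gripper well clear, and everything else in place.

```bash
python3 -c "
from cell import env
print(env.sign_off())"
```

```text
the job is handed in; nothing more can be done
None
```

The release was in recess_c. I pushed it fully home, the battery door stands open, and I handed the job in at about 9.5 s with the hand clear of everything.

- **Feeling the recesses:** I used shut fingertips. Recess_b and recess_d were solid, holding 15 N and 11 N at pad level. Recess_c gave way at about 4 N. I did not feel recess_a, since the release was already found.
- **Pressing home:** I pressed recess_c until it stopped at 28 N, about 8 mm down, then lifted straight up.
- **Last checks:** The depth picture puts the recess_c pad 8 mm below the other three. The door's surface fits an angle of about 0.57–0.6 rad, against 0.6 fully open. The tool force is near zero.
- **Other things:** The weight, tape, jar, tub and carton are within about 1 mm of where they were. The brush reads about 3 mm off, which I take as network scatter because the arm did not go near it at low height. The eraser was not re-measured; it is hidden from the scene camera and the arm stayed away from it.

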